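# Stand the recipe display on its kickstand

### The job

The recipe display stands in the wooden dock with its kickstand locked flat against its back. Slide the safety catch aside, fold the kickstand out all the way to its stop while the display is still in the dock, then lift the display out and stand it in the middle of the serving board, square to it, leaning back on its kickstand with the screen facing the front of the range (the robot's side): the board's middle lies half-way between its lower edge and the kickstand's foot, which both rest on the board. Set it down onto its kickstand without letting it drop or topple, and leave the pepper mill, ramekin and mug where they are.

Things in the scene. Friction and masses are not known exactly. Their poses are not given: they have to be found in the camera images.
- display_mid (a point): Centre of the recipe display, a flat grey tablet 160 mm wide (y), 110 mm high (z), 14 mm thick (x), about 0.35 kg (varies). +x points out of its back, -x is the dark screen side, z to its top edge. Starts upright in the dock. Best grip: pinch its 14 mm thickness at the top edge, between y = -60 and +5 mm; the catch sits on the back from y = +8 mm on.
- display: The same display; origin at the middle of its underside (55 mm below display_mid), same axes.
- display_base (a point): Middle of the display's lower back edge, on which it stands when it leans back: 7 mm behind (x) the display's origin, same axes.
- catch (a joint): Travel of the sliding safety catch on the display's back, m: about 0 locked (its nose lies over the kickstand, which cannot open), 0.018 fully aside at its end stop (towards the display's +y); the kickstand is free beyond 0.013. About 3 N of friction; stays where it is left.
- catch_thumb (a point): On the axis of the catch's upright steel thumb piece, 12 mm below its top; axes as the display's. The piece is 14 mm thick (x), 12 mm wide (y) and stands 23 mm above the display's top edge, so it can be pinched there across x or pushed towards +y. Its middle is 16 mm behind (x) the display's origin, at y = +51 mm when locked.
- kickstand (a joint): Opening of the kickstand, rad: 0 folded flat up along the display's back, 1.43 fully open at its stop. Stiff friction hinge (0.18 N m), stays where it is left. The folded leg is swung out at its top end, away from the screen, then down. Fully open, it makes the display lean back 0.47 rad from vertical.
- kickstand_hinge (a point): Middle of the kickstand's hinge line, which runs along the display's y: 12 mm behind (x) and 42 mm above (z) the display's origin. The leg is centred on it, 7 to 8 mm thick, 40 mm wide (24 mm over the last 33 mm), and reaches 97 mm from it; folded, its narrow tongue stands 29 mm above the display's top edge and can be pinched or hooked there.
- kickstand_foot (a point): Centre of the rounded rubber foot (radius 5 mm, 24 mm long along y) at the kickstand's free end, 92 mm from the hinge. While the kickstand is folded it is at the top of the tongue. With the display standing, it is about 105 mm behind the display's lower edge.
- dock: Fixed dark wooden dock, 66 mm deep (x), 190 mm wide (y), 40 mm high, origin at the centre of its underside. The display stands in its slot (30 mm deep, about 1 mm of play each way) on a floor 10 mm above the origin, its axes along the dock's; it comes out straight up.
- board_top (a point): Centre of the top of the serving board, a fixed pale wooden board 200 mm deep (x), 240 mm wide (y), 15 mm thick; x points away from the robot, z up. Board and dock lie on a wide wooden stove cover whose top is at z = 0.07 m, one to the left and one to the right, either way round.
- pepper_mill: Dark wooden pepper mill, 58 mm across, 130 mm high, at the left far end of the stove cover; origin at the centre of its underside. Not to be moved.
- ramekin: White ramekin, 78 mm across, 40 mm high, at the middle of the far side of the stove cover; origin at the centre of its underside. Not to be moved.
- mug: Small mug with a coloured diamond pattern, 60 x 83 mm, 52 mm high, at the right far end of the stove cover; origin under it. Not to be moved.

How it is judged (in metres and radians):
On the way, in this order (a step that is already met when the one before it is completed fails the run):
1. the catch is slid aside (value of joint catch above 0.013 m), for 0.1 s.
2. the kickstand is fully folded out (value of joint kickstand above 1.33 rad), for 0.2 s.
3. the display is lifted clear of the dock (z of display_base in the frame of dock above 0.045 m), for 0.1 s.
At the end, for the whole second after the job is handed in: Kickstand open past 1.33 rad; display leaning back 0.38 to 0.58 rad, its lower edge and its foot both resting on the serving board, foot to the far side of the board's middle and edge to the near side, sideways within 40 mm of the middle, square within 0.3 rad, at rest (value of joint kickstand above 1.33 rad and angle between display_mid's own z axis and vertical between 0.38 and 0.58 rad and z of display_base in the frame of board_top below 0.006 m and z of kickstand_foot in the frame of board_top below 0.012 m and y of display_base in the frame of board_top between -0.04 and 0.04 m and x of display_base in the frame of board_top between -0.095 and -0.01 m and x of kickstand_foot in the frame of board_top between 0.01 and 0.095 m and angle between the y axis of display_mid and the y axis of board_top, either way round below 0.3 rad and linear speed of display below 0.02 m/s); the robot touches nothing.
It fails at once if away from the dock, the display drops, falls or topples freely (angular speed of display above 2 rad/s and contact force between the fingers and display below 0.05 N and horizontal distance between display_base and dock above 0.08 m).
It fails at once if the pepper mill is moved more than 20 mm (distance of pepper_mill from where it was at the start of the episode above 0.02 m).
It fails at once if the ramekin is moved more than 20 mm (distance of ramekin from where it was at the start of the episode above 0.02 m).
It fails at once if the mug is moved more than 20 mm (distance of mug from where it was at the start of the episode above 0.02 m).
It also fails if it takes over 54 s, if anything falls off the work surface, if the arm or the gripper's body presses on something with over 40 N, if the wrist force passes 120 N, or if a joint passes its speed limit or range.

### The arm

A 6-joint arm with a two-finger parallel gripper is mounted at the origin on a cart in front of the work surface, level with it; the furniture and walls round the work are solid. World frame = base frame: x ahead of the robot, y to its left, z up, the work surface at z = 0. Lengths are in m, angles in degrees, forces in N, time in s.
With the tool pointing down it reaches from about 0.325 to 0.85 m from the base axis. Payload 15.5 kg.
Tool frame: the origin (TCP) lies midway between the tips of the shut fingers; the grasp point (between the pads) lies 19 mm behind it; z points along the fingers, y is the line along which they close (so a half turn about z gives the same grasp; the last joint's range is limited). The gripper opens to 91 mm and grips with 3 to 60 N. Pads are 32 mm wide; open, the fingers measure 118 mm over their backs; the gripper's body (76 mm by 178 mm) begins 60 mm behind the grasp point.
Start: joints at [-73.425, 28.281, 77.091, -0, 74.628, -5.472], TCP at [0.235, -0.579, 0.214] pointing down, gripper open.
Joint ranges: [-166.48, 166.48], [-47.26, 123.95], [12.59, 153.08], [-70.14, 250.14], [6.76, 159.57], [-176.63, 176.63]. Speed limits (degrees/s): [108.29, 108.29, 147.25, 172.46, 172.46, 172.46].

### API

Orientations are given as a 3x3 rotation matrix whose columns are the frame's x, y, z axes.
In Python, from bench import ctrl gives the robot as it stands. The module is installed in compiled form; this text tells all that it offers. Calls block until the motion is done:
- ctrl.goto(position, orientation): joint-space move of the TCP to a pose.
- ctrl.move_l(position, vel=0.15, ori=None, contact_N=None): straight line of the TCP; ori=None keeps the orientation; vel is the mean speed in m/s. With contact_N (N) it stops when the force on the tool has changed by that much, and returns True; else False.
- ctrl.movej(angles): joint-space move.
- ctrl.command_gripper(opening): opening from 0.0 (shut) to 1.0 (fully open); the grip force is fixed at half the most; returns when the fingers have stopped.
- ctrl.sleep(seconds).
- ctrl.ik(position, orientation): joint angles nearest the present ones, or None.
- ctrl.read_camera(name): name is "scene" or "top" or "wrist"; returns the picture (480x640x3 uint8, blue, green, red); there is no depth.
- ctrl.camera_params(name): a dict with "fx", "fy", "cx", "cy" (pixels), "pose" (4x4, takes a point from camera to world coordinates); the wrist camera has in their place "T_tool_cam" (4x4, takes a point from camera to tool coordinates, whose origin is the TCP and whose axes are the flange's). Camera axes: x right, y up, looking along -z (the intrinsics and any distortion apply to the point x, -y, -z); pixel columns grow to the right and rows downward; lengths in m; the calibration is good to about 2 mm. A picture is of the moment at which its call begins: read the wrist's pose just before it. camera_params takes no time and is no camera call.
A pose or a line that the arm cannot do raises ctrl.MotionError and nothing moves.
- ctrl.sign_off(): hands the job in; it is judged then, once.
Readings, each from a call of its own:
- ctrl.current_t(): time.
- ctrl.current_q(): joint angles.
- ctrl.current_dq(): joint speeds.
- ctrl.current_effort(): joint torques, N m.
- ctrl.current_tool_pos(): TCP position.
- ctrl.current_eef_rot(): TCP orientation.
- ctrl.current_contact_force(): force on the tool from outside, world axes, zero at the start.
- ctrl.current_wrist_torque(): the same for the moment, N m.
- ctrl.current_grip_width(): opening from 0.0 (shut) to 1.0 (fully open).
- ctrl.current_grasp_force(): force on a finger pad.
Only numpy, scipy, OpenCV 4.12 (cv2) and the standard library are available. Lean on these libraries where they do the work, as an engineer would, in place of code of your own. Each camera call takes 0.05 s, during which the arm holds its last target. There are 200 camera calls.

## Working session

There is one attempt and no reset: what is moved stays moved. The work goes in short steps, each a Python script; the robot and the scene stay as the last script left them, time stands still between calls to the robot, and variables do not carry over. Pictures are saved under pics/ and viewed, at most 10 in all, crops included, and the job is handed in when it is done.

```bash
mkdir -p pics
cat > a.py <<'E'
from bench import ctrl
import cv2, numpy as np
for n in ("scene","top"):
    im=ctrl.read_camera(n); cv2.imwrite(f"pics/{n}0.png",im)
    p=ctrl.camera_params(n); print(n,{k:(np.round(v,4).tolist() if hasattr(v,'tolist') else v) for k,v in p.items()})
p=ctrl.camera_params("wrist");print({k:(np.round(v,4).tolist() if hasattr(v,'tolist') else v) for k,v in p.items()})
print(ctrl.current_t(),ctrl.current_eef_rot())
E
python3 a.py
```

```text
scene {'fx': 504.9334201461995, 'fy': 504.9334201461995, 'cx': 315.05084165183996, 'cy': 236.15045758642495, 'pose': [[-0.4552, 0.5482, -0.7016, -0.275], [-0.8903, -0.2665, 0.3693, 0.4451], [0.0155, 0.7927, 0.6094, 0.9096], [0.0, 0.0, 0.0, 1.0]]}
top {'fx': 461.5329612161911, 'fy': 461.5329612161911, 'cx': 317.4862115136711, 'cy': 242.60651358001107, 'pose': [[0.0287, 0.996, -0.0852, 0.4528], [-0.9993, 0.0307, 0.022, 0.0091], [0.0245, 0.0845, 0.9961, 1.2882], [0.0, 0.0, 0.0, 1.0]]}
{'fx': 335.6548721497553, 'fy': 335.6548721497553, 'cx': 323.2630776181285, 'cy': 246.51745677152644, 'T_tool_cam': [[-0.0002, 0.9545, 0.2984, 0.0854], [1.0, 0.0005, -0.0007, -0.0001], [-0.0008, 0.2984, -0.9545, -0.1708], [0.0, 0.0, 0.0, 1.0]]}
0.1 [[ 9.26902740e-01  3.75301522e-01 -2.79622448e-04]
 [ 3.75301601e-01 -9.26902145e-01  1.05898267e-03]
 [ 1.38255161e-04 -1.08651669e-03 -9.99999400e-01]]
```

View pics/scene0.png

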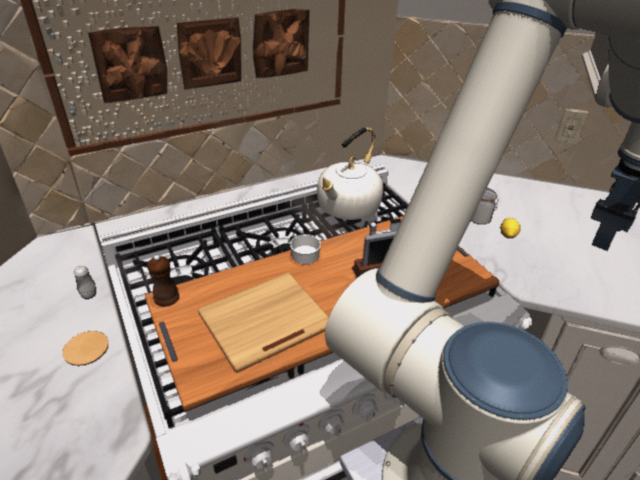

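View pics/top0.png

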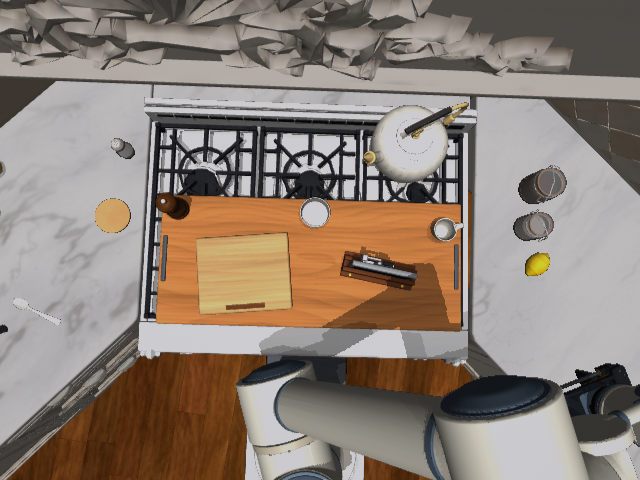

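The top view shows the board on the left, with corners near (197,238), (289,233), (292,307) and (200,314). The dock is on the right, centred near (378,270), its right end turned towards the robot (yaw about -12°). The kickstand side faces away from the robot.

```bash
cat > h.py <<'E'
from bench import ctrl
import cv2, numpy as np
from scipy.spatial.transform import Rotation as Ro
def cam(name):
    p=ctrl.camera_params(name)
    if name=="wrist":
        T=np.eye(4);T[:3,:3]=ctrl.current_eef_rot();T[:3,3]=ctrl.current_tool_pos()
        P=T@np.array(p["T_tool_cam"])
    else: P=np.array(p["pose"])
    return (p["fx"],p["fy"],p["cx"],p["cy"]),P
def ray(c,u,v):
    (fx,fy,cx,cy),P=c
    return P[:3,3],P[:3,:3]@np.array([(u-cx)/fx,-(v-cy)/fy,-1])
def onz(c,u,v,z):
    o,d=ray(c,u,v); return o+d*(z-o[2])/d[2]
def proj(c,X):
    (fx,fy,cx,cy),P=c; q=P[:3,:3].T@(np.array(X)-P[:3,3]); return np.array([cx+fx*q[0]/-q[2],cy+fy*q[1]/q[2]])
def down(yaw,s=1): # tool y = s*(direction at yaw), pointing down
    y=s*np.array([np.cos(yaw),np.sin(yaw),0]);z=np.array([0,0,-1.]);return np.column_stack([np.cross(y,z),y,z])
E
cat > b.py <<'E'
from h import *
c=cam("top")
im=cv2.imread("pics/top0.png")
B=np.array([onz(c,u,v,.085)[:2] for u,v in [(197,238),(289,233),(292,307),(200,314)]]);print("board",B,B.mean(0))
print("dock",onz(c,378,272,.11), "ram",onz(c,315,212,.11),"mug",onz(c,445,229,.12),"mill",onz(c,180,208,.1))
d=onz(c,372,266,.19);print(d)
psi=np.radians(-12)
for s in(1,-1):
    print(s,ctrl.ik([*d[:2],.3],down(psi,s)))
print(ctrl.current_q())
E
python3 b.py
```

```text
board [[0.55806126 0.2963623 ]
 [0.57861722 0.05777136]
 [0.38679575 0.04352218]
 [0.36252457 0.27879353]] [0.4714997  0.16911234]
dock [ 0.48290392 -0.17384429  0.11      ] ram [ 0.63247106 -0.00828273  0.11      ] mug [ 0.59776654 -0.3427378   0.12      ] mill [0.63311567 0.34032373 0.1       ]
[ 0.4947264  -0.14681634  0.19      ]
1 [-2.31609466e+01  1.48952379e+01  8.47572553e+01 -2.54444375e-14
  8.03475068e+01 -1.11609466e+01]
-1 [-2.31609466e+01  1.48952379e+01  8.47572553e+01 -2.54444375e-14
  8.03475068e+01  1.68839053e+02]
[-7.34257871e+01  2.83111972e+01  7.71238951e+01  2.02496142e-03
  7.46276321e+01 -5.46928426e+00]
```

```bash
cat > c.py <<'E'
from h import *
d=np.array([.494,-.160]);psi=np.radians(-12);dy=np.array([-np.sin(psi),np.cos(psi)])
ctrl.goto([*(d-.05*dy),.34],down(psi)); ctrl.command_gripper(.45)
c=cam("wrist");im=ctrl.read_camera("wrist");cv2.imwrite("pics/w1.png",im)
np.savez("w1.npz",k=c[0],P=c[1]);print(ctrl.current_t(),c[1][:3,3])
E
python3 c.py
```

```text
2.7333 [ 0.50159731 -0.12551833  0.51078555]
```

View pics/w1.png

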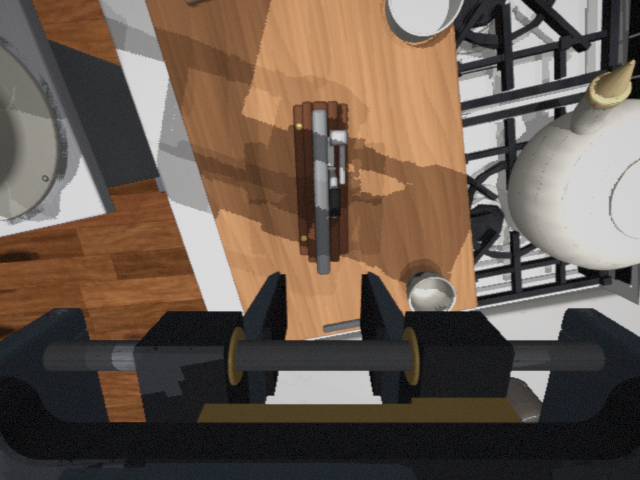

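The wrist view shows the display's top edge running from (320,108) to (323,272). The thumb piece is near (338,137) and the dark tongue near (334,205). I'll zoom in on this area.

```bash
python3 -c "
import cv2
im=cv2.imread('pics/w1.png')[95:285,270:370];cv2.imwrite('pics/w1c.png',cv2.resize(cv2.convertScaleAbs(im,alpha=1.6),None,fx=3.15,fy=3.15,interpolation=cv2.INTER_NEAREST))"
```

```text
(no output)
```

View pics/w1c.png

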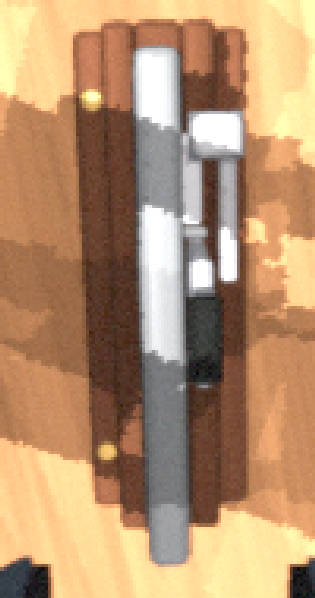

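```bash
cat > d.py <<'E'
from h import *
z=np.load("w1.npz");c=(z["k"],z["P"])
f=lambda x,y,h:onz(c,270+x/3.15,95+y/3.15,h)
a=f(158,48,.19);b=f(169,563,.19);t=f(216,133,.213);k=f(204.5,340,.219)
e=a-b;psi=np.arctan2(-e[0],e[1]);print("len",np.linalg.norm(e),"psi",np.degrees(psi))
m=(a+b)/2;print("mid",m)
R=np.array([[np.cos(psi),-np.sin(psi)],[np.sin(psi),np.cos(psi)]])
for n,q in(("thumb",t),("foot",k)):print(n,q[:2],"in display",R.T@(q-m)[:2])
ct=cam("top")
for n,q in(("a",a),("b",b),("t",t)):print(n,proj(ct,q))
E
python3 d.py
```

```text
len 0.15621829352200972 psi -10.854301731303726
mid [ 0.4897592  -0.17583974  0.19      ]
thumb [ 0.51499407 -0.12494132] in display [0.0151986  0.05473984]
foot [ 0.50094358 -0.17794542] in display [1.13808045e-02 3.81411747e-05]
a [352.14703549 261.32366103]
b [415.99843246 275.55422482]
t [364.2365485  256.72013692]
```

```bash
cat >> h.py <<'E'
psi=np.radians(-10.85);M=np.array([.4897,-.1758])
def W(x,y,z): # display coords (origin underside middle) -> world
    return np.array([M[0]+np.cos(psi)*x-np.sin(psi)*y,M[1]+np.sin(psi)*x+np.cos(psi)*y,.08+z])
def D(p): q=np.array(p)-[M[0],M[1],.08];c,s=np.cos(psi),np.sin(psi);return np.round([c*q[0]+s*q[1],-s*q[0]+c*q[1],q[2]],4)
def st(n=""): print(n,"t",round(ctrl.current_t(),2),"D",D(ctrl.current_tool_pos()),"F",np.round(ctrl.current_contact_force(),1),"w",round(ctrl.current_grip_width(),3),"g",round(ctrl.current_grasp_force(),1))
E
cat > e.py <<'E'
from h import *
R=down(psi)
ctrl.goto(W(.0157,.052,.17),R)
print(ctrl.move_l(W(.0157,.052,.116),.08,contact_N=8));st("down")
ctrl.command_gripper(0);st("pinch")
print(ctrl.move_l(W(.0157,.052+.021,.116),.04,contact_N=14));st("slid")
ctrl.command_gripper(.4);st("open")
ctrl.move_l(W(.0157,.073,.18),.12)
# view
ctrl.goto(W(.0,-.04,.26),R)
c=cam("wrist");im=ctrl.read_camera("wrist");np.savez("w2.npz",k=c[0],P=c[1]);cv2.imwrite("pics/w2.png",im)
u,v=proj(c,W(0,0,.12)).astype(int);print(u,v)
cv2.imwrite("pics/w2c.png",cv2.resize(cv2.convertScaleAbs(im[max(v-120,0):v+120,u-70:u+90],alpha=1.6),None,fx=2.5,fy=2.5));st()
E
python3 e.py
```

```text
False
down t 4.12 D [0.016  0.0518 0.1165] F [ 0.3 -0.3  0.1] w 0.448 g 0.0
pinch t 4.66 D [0.0157 0.052  0.1161] F [-0.1  0.1  2.1] w 0.147 g 30.0
False
slid t 5.33 D [0.0158 0.0731 0.1161] F [-0.4 -3.9  5.5] w 0.149 g 30.0
open t 5.88 D [0.0156 0.073  0.1159] F [ 0.9 -0.4  0.5] w 0.404 g 0.0
323 192
 t 7.22 D [-0.0004 -0.0396  0.259 ] F [-0.8  0.3 -0.3] w 0.402 g 0.0
```

View pics/w2c.png

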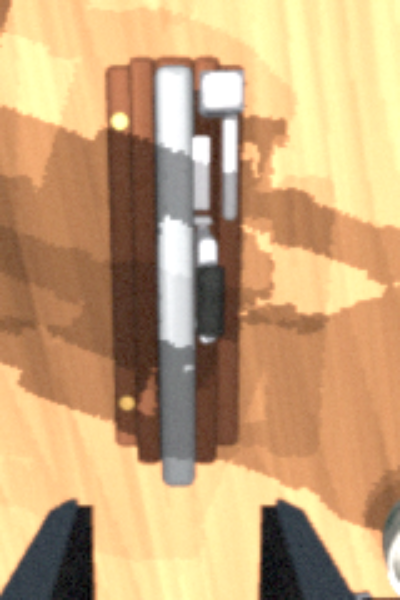

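```bash
cat > f.py <<'E'
from h import *
z=np.load("w2.npz");c=(z["k"],z["P"]);print("thumb",D(onz(c,323-70+222/2.5,192-120+92/2.5,.213)),"end",D(onz(c,253+174/2.5,72+66/2.5,.19)))
R=down(psi+np.pi/2)
print(ctrl.ik(W(-.03,0,.16),R))
ctrl.goto(W(-.03,0,.18),R); ctrl.command_gripper(0)
print(ctrl.move_l(W(-.03,0,.124),.12,contact_N=8));st("front")
def P(th,r=.082,t=.004,hw=.016):
    u=np.array([np.sin(th),np.cos(th)]);n=np.array([-np.cos(th),np.sin(th)])
    q=np.array([.012,.042])+r*u+t*n; return W(q[0]-hw,0,q[1])
for th in np.linspace(0,1.40,8):
    h=ctrl.move_l(P(th),.07,contact_N=20); st(f"{th:.2f} {h}")
    if h: break
E
python3 f.py
```

```text
thumb [0.0153 0.0707 0.133 ] end [-0.0005  0.0812  0.11  ]
[-2.72663045e+01  1.58515796e+01  9.33987742e+01 -2.54444375e-14
  7.07496462e+01 -1.06416305e+02]
False
front t 9.93 D [-2.970e-02 -1.000e-04  1.244e-01] F [-0.   0.4  0.9] w 0.002 g 0.0
0.00 False t 10.4 D [-7.70e-03  1.00e-04  1.24e-01] F [-0.2  0.7 -0.5] w 0.009 g 0.0
0.20 False t 10.78 D [0.0088 0.     0.123 ] F [-0.7  0.9 -0. ] w 0.002 g 0.0
0.40 False t 11.17 D [0.0247 0.     0.1189] F [-0.6  0.5 -0.2] w 0.004 g 0.0
0.60 False t 11.55 D [0.0393 0.     0.1116] F [ 0.2 -0.  -0.7] w 0.003 g 0.0
0.80 False t 11.93 D [0.0523 0.     0.1016] F [-0.   0.6  0.5] w 0.006 g 0.0
1.00 False t 12.32 D [0.063  0.     0.0892] F [ 0.7 -0.1  0.7] w 0.008 g 0.0
1.20 False t 12.7 D [0.071  0.0001 0.0749] F [-0.7  0.4 -0.1] w 0.004 g 0.0
1.40 False t 13.08 D [0.076  0.     0.0593] F [-0.1 -0.4 -0.6] w 0.006 g 0.0
```

```bash
cat > g.py <<'E'
from h import *
print(ctrl.move_l(W(.076,0,.045),.03,contact_N=7));st()
im=ctrl.read_camera("wrist");s=ctrl.read_camera("top")
u,v=proj(cam("top"),W(.05,0,.1)).astype(int)
cv2.imwrite("pics/g.png",np.hstack([cv2.resize(im,(480,360)),cv2.resize(s[v-45:v+45,u-40:u+40],(320,360))]))
E
python3 g.py
```

```text
True
 t 13.51 D [ 0.0768 -0.0001  0.0485] F [-1.3  1.  11.4] w 0.003 g 5.3
```

View pics/g.png

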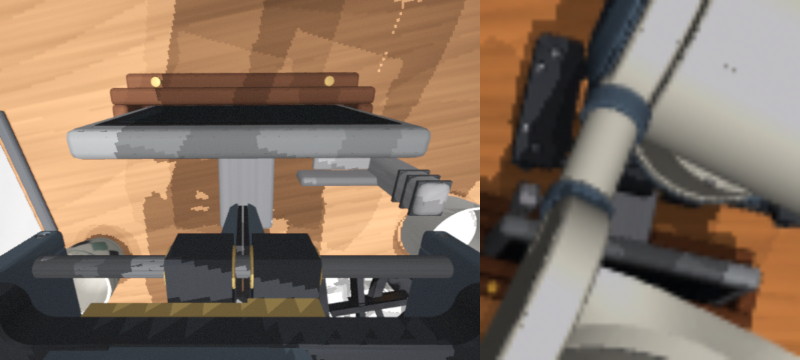

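The kickstand is folded out: the leg's grey plate extends flat away from the display at about (245,190), and the press stopped on a firm contact. Next I regrip the display at its top edge and lift.

```bash
cat > k.py <<'E'
from h import *
ctrl.move_l(W(.076,0,.18),.2)
R=down(psi)
ctrl.goto(W(0,-.013,.17),R);ctrl.command_gripper(.45)
print(ctrl.move_l(W(0,-.013,.080),.1,contact_N=8));st("at")
ctrl.command_gripper(0);st("grip")
np.savez("grip.npz",d=D(ctrl.current_tool_pos()),R=Ro.from_euler("z",-psi).as_matrix()@ctrl.current_eef_rot())
ctrl.move_l(W(0,-.013,.14),.06);st("lift")
ctrl.move_l(W(0,-.013,.23),.15);st("up")
cv2.imwrite("pics/k.png",np.hstack([cv2.resize(ctrl.read_camera(n),(400,300)) for n in("wrist","scene")]))
E
python3 k.py
```

```text
False
at t 17.64 D [ 0.0003 -0.0131  0.0805] F [-0.2 -0.1  0.8] w 0.445 g 0.0
grip t 18.18 D [ 0.     -0.013   0.0802] F [-0.8  0.4  4.7] w 0.154 g 30.0
lift t 19.32 D [-0.0002 -0.0129  0.1396] F [-0.5  0.5 -3.2] w 0.151 g 30.0
up t 20.07 D [-0.0005 -0.0129  0.229 ] F [-0.3 -0.3 -3.5] w 0.154 g 30.0
```

View pics/k.png

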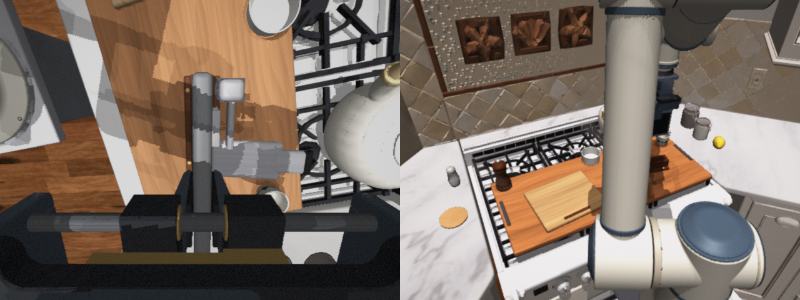

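The display is held upright with the leg fully out: in the wrist view it runs from (212,155) to (305,163). The wrist carries 3.5 N. Now the transfer and placing.

```bash
cat > p.py <<'E'
from h import *
import sys
g=np.load("grip.npz");bc=np.array([.4715,.1691,.085]);pb=np.radians(5)
def pose(tilt,h,yaw=pb):
    Rd=Ro.from_euler("zy",[yaw,tilt]).as_matrix();b0=Ro.from_euler("zy",[yaw,.47]).as_matrix()
    mid=(np.array([.007,0,0])+np.array([.1031,0,.0549]))/2
    foot=b0@[.0961,0,.0549]; B=bc-np.array([*foot[:2],0])/2+[0,0,h]
    O=B-Rd@[.007,0,0]
    return O+Rd@g["d"],Rd@g["R"]
if __name__=="__main__":
    hi=pose(0,.13);ti=pose(.47,.06);lo=pose(.47,.008)
    for q in(hi,ti,lo):print(np.round(q[0],3),ctrl.ik(*q))
E
python3 p.py
```

```text
[0.411 0.151 0.295] [ 1.24123645e+01  8.12739084e+00  9.45758021e+01 -5.41469258e-03
  7.72886082e+01  7.40685489e+00]
[0.448 0.151 0.219] [ 8.53349083 30.14039064 79.29966385  3.87945294 97.20725288  3.10103238]
[0.448 0.151 0.167] [ 8.53349083 33.35869667 82.44654456  3.84918507 90.8565079   2.67121297]
```

```bash
cat > q.py <<'E'
from p import *
ctrl.goto(*pose(0,.13));st("hi")
ctrl.goto(*pose(.47,.06));st("tilt")
ctrl.move_l(pose(.47,.012)[0],.1)
print(ctrl.move_l(pose(.47,-.006)[0],.015,contact_N=2.5));st("touch");print("h",ctrl.current_tool_pos()[2]-pose(.47,0)[0][2],np.round(ctrl.current_wrist_torque(),2))
cv2.imwrite("pics/q.png",ctrl.read_camera("scene")[200:400,150:420].repeat(2,0).repeat(2,1))
E
python3 q.py
```

```text
hi t 21.49 D [-0.1387  0.3059  0.2152] F [ 0.2 -1.  -3.1] w 0.151 g 30.0
tilt t 22.15 D [-0.1027  0.3129  0.1392] F [ 0.7  0.6 -2.3] w 0.15 g 30.0
True
touch t 23.5 D [-0.1031  0.3134  0.0812] F [1.6 2.2 4. ] w 0.155 g 30.0
h 0.0020625858721224632 [ 0.02 -0.26 -0.05]
```

View pics/q.png

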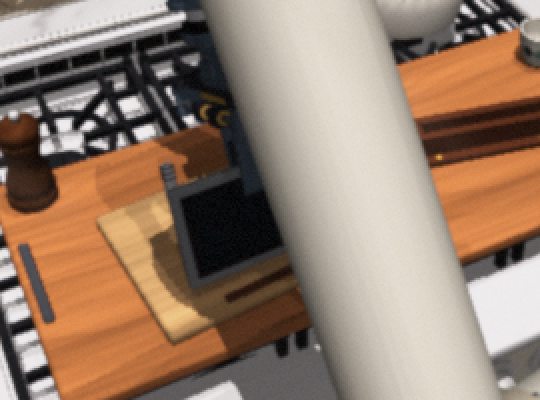

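```bash
cat > r.py <<'E'
from p import *
R0=pose(.47,0)[1]
def rd(n):
    a=[(ctrl.sleep(.02),ctrl.current_contact_force(),ctrl.current_wrist_torque())[1:] for _ in range(15)]
    a=np.mean(a,0);print(n,round(ctrl.current_t(),2),"h",round(1e3*(ctrl.current_tool_pos()[2]-pose(.47,0)[0][2]),2),np.round(a,2).tolist())
rd("now")
for k in range(2):
    p=np.array(ctrl.current_tool_pos());p[2]-=.0007
    ctrl.move_l(p,.01,contact_N=12);rd(k)
E
python3 r.py
```

```text
now 23.8 h 2.09 [[1.76, 2.52, 4.02], [0.11, -0.32, -0.16]]
0 24.3 h 1.74 [[1.99, 4.11, 9.47], [0.21, 0.26, -0.35]]
1 24.8 h 1.5 [[1.71, 4.48, 11.27], [0.22, 0.54, -0.42]]
```

Foot touched first. The moment's growth with force now points to the lower edge, so both are on the board. Releasing gently.

```bash
cat > s.py <<'E'
from p import *
for o in(.17,.19,.22,.26,.32): ctrl.command_gripper(o)
st("open")
p=np.array(ctrl.current_tool_pos());z=np.array(ctrl.current_eef_rot())[:,2]
print(ctrl.move_l(p-.05*z,.06,contact_N=8));st("out")
ctrl.move_l(p-.12*z,.15)
ctrl.goto([.40,-.25,.40],down(psi));st()
cv2.imwrite("pics/s.png",np.hstack([ctrl.read_camera("scene")[200:400,170:440],ctrl.read_camera("top")[190:390,150:420]]))
ctrl.read_camera("top"); cv2.imwrite("pics/top1.png",ctrl.read_camera("top"))
E
python3 s.py
```

```text
open t 26.17 D [-0.1031  0.3136  0.0802] F [ 0.1 -0.3  0. ] w 0.322 g 0.0
False
out t 27.15 D [-0.0811  0.3179  0.1245] F [ 0.4 -0.3  0.3] w 0.319 g 0.0
 t 29.38 D [-0.0738 -0.0891  0.3195] F [-0.1 -0.1 -0.3] w 0.324 g 0.0
```

View pics/s.png

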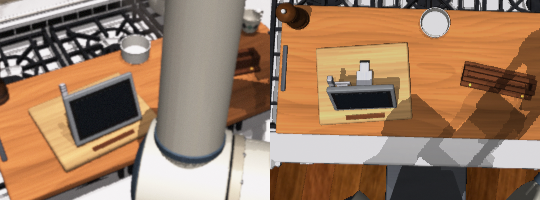

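The display stands on the board, leaning back, with its screen to the front. In the top pane the foot is near (363,62), the lower edge near (363,109), and the board spans rows 46–123. I'll check the numbers, then hand in.

Run:
```python
from p import *
c=cam("top");Rb=Ro.from_euler("z",pb).as_matrix()
for n,u,v,z in(("foot",243,252,.092),("edge",243,299,.087)):print(n,np.round(Rb.T@(onz(c,u,v,z)-bc),3))
ok=lambda p:all(abs(p)<1)
f=Rb.T@(onz(c,243,252,.092)-bc);e=Rb.T@(onz(c,243,299,.087)-bc)
if .02<f[0]<.085 and -.09<e[0]<-.02 and abs(e[1])<.03: print(ctrl.sign_off(),ctrl.current_t())
```

```text
foot [0.054 0.001 0.007]
edge [-0.067  0.007  0.002]
the job is handed in; nothing more can be done
the job is handed in; nothing more can be done
```

I handed the job in at about 30 s of the 54 s limit. The display stands in the middle of the serving board, leaning back on its fully opened kickstand with the screen to the front. The top camera puts its foot about 54 mm beyond the board's middle, its lower edge about 67 mm short of it, and sideways within 7 mm. No verdict came back, and the pepper mill, ramekin and mug were not touched.

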